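# Pack seven oil sample bottles into the round tin

## Robot

A 7-joint arm with a two-finger parallel gripper is mounted at the origin on a cart in front of the work surface, level with it; the furniture and walls round the work are solid. World frame = base frame: x ahead of the robot, y to its left, z up, the work surface at z = 0. Lengths are in m, angles in rad, forces in N, time in s.
With the tool pointing down it reaches from about 0.425 to 0.975 m from the base axis. Payload 16.7 kg.
Tool frame: the origin (TCP) lies midway between the tips of the shut fingers; the grasp point (between the pads) lies 19 mm behind it; z points along the fingers, y is the line along which they close (so a half turn about z gives the same grasp; the last joint's range is limited). The gripper opens to 85 mm and grips with 20 to 120 N. Pads are 22 mm wide; open, the fingers measure 114 mm over their backs; the gripper's body (76 mm by 85 mm) begins 54 mm behind the grasp point. The pads swing forward as they close: fully open they stand 13 mm farther back than shut.
Start: joints at [1.194, 0.426, 0.074, 1.606, -0.034, 1.111, -0.067], TCP at [0.152, -0.658, 0.231] pointing down, gripper open.
Joint ranges: [-2.85, 2.85], [-0.5, 2.14], [-1.23, 1.37], [0.21, 2.46], [-1.02, 4.16], [0.16, 2.05], [-2.73, 2.73]. Speed limits (rad/s): [1.89, 1.89, 2.39, 2.39, 3.01, 3.01, 3.01].

## Interface

Orientations are given as [roll, pitch, yaw] about the fixed x, y, z axes, in that order (R = Rz(yaw) Ry(pitch) Rx(roll)).
In Python, from bench import env, cams gives the robot as it stands.
- The arm moves only by the shell command python3 -m crank 'ROWS'. ROWS is JSON, a list of rows, each a list of 3 entries, a list of its own where there are three numbers: the shift along the tool's x, y, z in m, then the turn, a rotation vector about the tool's x, y, z in degrees, then the finger opening in m, from 0 to 0.0854. In form: [[[x, y, z], [rx, ry, rz], gripper], ...]. A call has 1 to 10 rows; each row is the pose to reach, as a shift and turn from the pose commanded when the call began, along the tool's axes at that moment; what a row does not reach only later rows make up. A row lasts 1/10 s, in which the tool goes at most 50 mm and 8.59 degrees, less where a joint would pass 70% of its speed; a pose out of reach is approached as far as the arm can. A call with a gripper value outside its range is refused whole. The fingers move at their own pace and stop on an object; the grip force is fixed at half the most. Time passes only in rows, so rows that repeat a pose let the fingers close. It gives the time, the measured TCP pose, the force, the opening and the grip force at its end, in the units of the state.
- env.sense(): the state, without advancing time (a new reading comes with each control period).
- cams.camera(name): name is "side" or "top"; returns the picture (384x512x3 uint8, red, green, blue); there is no depth.
- cams.camera_model(name): a dict with "fov_y" (degrees; the focal length in pixels is half the picture's height over the tangent of half this angle, whatever the lens; pixels are square), "cx", "cy" (the principal point, pixels), "distortion" ([k1, k2, p1, p2, k3] as OpenCV has them; the pictures are not rectified), "R" (3x3) and "t" (3): a world point X has camera coordinates R X + t. Camera axes: x right, y down, z forward; pixel columns grow to the right and rows downward; lengths in m; the calibration is good to about 2 mm. A picture is of the moment at which its call begins. camera_model takes no time and is no camera call.
- env.hand_in(): hands the job in; it is judged then, once.
The state is a dict: "time": time; "qpos": joint angles; "joint_vel": joint speeds; "joint_efforts": joint torques, N m; "tool_pos": TCP position; "orientation": TCP orientation; "wrist_force": force on the tool from outside, world axes, zero at the start; "torque": the same for the moment, N m; "width": opening from 0.0 (shut) to 1.0 (fully open); "grasp_force": force on a finger pad.
Only numpy, scipy, OpenCV 4.12 (cv2) and the standard library are available. Lean on these libraries where they do the work, as an engineer would, in place of code of your own. Each camera call takes 0.05 s, during which the arm holds its last target. There are 200 camera calls.

## Task

Pack the two sample bottles from the bench into the round tin for the trip to the lab: all seven bottles must end standing upright and flat on the tin's floor, which they do only as one in the middle with six close round it, so the one that stands loose in the tin has to be nested against its neighbours to make room for them. Lower the bottles in without dropping or tipping them, and leave the tin and the other things on the bench where they stand.

Things in the scene. Friction and masses are not known exactly. Their poses are not given: they have to be found in the camera images.
- tin: Loose round tin of bare metal, 0.6 kg, a wire handle folded down round its outside: 161 mm wide inside, 178 mm over all, rim 62 mm high, floor 3 mm thick. Origin: centre of its underside, z up. Seven bottles fit only as one in the middle and six round it (about 53 mm from the middle, 60 degrees apart), with 5 mm of play across the pack.
- bottle_0: One of 7 like oil sample bottles, upright: round body 52 mm wide to 56 mm up (lowest 6 mm taper to a 43 mm foot), shoulder sloping in to a 23 mm neck at 70 mm, black cap 26 mm wide from 76 to 104 mm (top): grip there; 0.1 to 0.16 kg. Origin: centre of underside. Starts in the tin: of bottle_0 to bottle_4, in any order, four are nested along the wall and one stands loose in the room left.
- bottle_1: One of 7 like oil sample bottles, upright: round body 52 mm wide to 56 mm up (lowest 6 mm taper to a 43 mm foot), shoulder sloping in to a 23 mm neck at 70 mm, black cap 26 mm wide from 76 to 104 mm (top): grip there; 0.1 to 0.16 kg. Origin: centre of underside. Starts in the tin: of bottle_0 to bottle_4, in any order, four are nested along the wall and one stands loose in the room left.
- bottle_2: One of 7 like oil sample bottles, upright: round body 52 mm wide to 56 mm up (lowest 6 mm taper to a 43 mm foot), shoulder sloping in to a 23 mm neck at 70 mm, black cap 26 mm wide from 76 to 104 mm (top): grip there; 0.1 to 0.16 kg. Origin: centre of underside. Starts in the tin: of bottle_0 to bottle_4, in any order, four are nested along the wall and one stands loose in the room left.
- bottle_3: One of 7 like oil sample bottles, upright: round body 52 mm wide to 56 mm up (lowest 6 mm taper to a 43 mm foot), shoulder sloping in to a 23 mm neck at 70 mm, black cap 26 mm wide from 76 to 104 mm (top): grip there; 0.1 to 0.16 kg. Origin: centre of underside. Starts in the tin: of bottle_0 to bottle_4, in any order, four are nested along the wall and one stands loose in the room left.
- bottle_4: One of 7 like oil sample bottles, upright: round body 52 mm wide to 56 mm up (lowest 6 mm taper to a 43 mm foot), shoulder sloping in to a 23 mm neck at 70 mm, black cap 26 mm wide from 76 to 104 mm (top): grip there; 0.1 to 0.16 kg. Origin: centre of underside. Starts in the tin: of bottle_0 to bottle_4, in any order, four are nested along the wall and one stands loose in the room left.
- bottle_5: One of 7 like oil sample bottles, upright: round body 52 mm wide to 56 mm up (lowest 6 mm taper to a 43 mm foot), shoulder sloping in to a 23 mm neck at 70 mm, black cap 26 mm wide from 76 to 104 mm (top): grip there; 0.1 to 0.16 kg. Origin: centre of underside. Starts on the bench, left or right of the tin.
- bottle_6: One of 7 like oil sample bottles, upright: round body 52 mm wide to 56 mm up (lowest 6 mm taper to a 43 mm foot), shoulder sloping in to a 23 mm neck at 70 mm, black cap 26 mm wide from 76 to 104 mm (top): grip there; 0.1 to 0.16 kg. Origin: centre of underside. Starts on the bench, left or right of the tin.
- brown_jar: Bystander: brown jar with a metal lid, 55 mm wide, 87 mm high, on the right; origin at the centre of its underside.
- ptfe_tape: Bystander: white roll of thread tape lying flat, 52 mm wide, 12 mm high, at the left; origin at the centre of its underside.
- marker_pen: Bystander: black marker pen lying at the front edge of the bench, 136 mm long (its y axis), 17 mm thick; origin at the centre of its underside.
Mind the look-alikes: they are no part of the job. What is shaped like the bottle_4 but pink is not meant.

How it is judged:
By the outcome, as a careful person would: the job done as asked, in the order asked, and still so for the second after the job is handed in, with the robot touching nothing.
It also fails if it takes over 61 s, if anything falls off the work surface, if the arm or the gripper's body presses on something with over 40 N, if the wrist force passes 120 N, or if a joint passes its speed limit or range.

## Working session

There is one attempt and no reset: what is moved stays moved. The work goes in short steps, Python scripts to look and compute and a shell command to move; the robot and the scene stay as the last step left them, time stands still between calls to the robot, and variables do not carry over. Pictures are saved under pics/ and viewed, at most 10 in all, crops included, and the job is handed in when it is done.

```bash
ls; mkdir -p pics
python3 - <<'E'
from bench import env,cams
import cv2,numpy as np
s=env.sense(); print({k:np.round(v,3).tolist() for k,v in s.items()})
for n in("top","side"):
    im=cams.camera(n); cv2.imwrite(f"pics/{n}0.png",im[:,:,::-1]); m=cams.camera_model(n)
    print(n,{k:np.round(v,3).tolist() for k,v in m.items()})
E
```

```text
pics
{'time': 0.0, 'qpos': [1.194, 0.427, 0.074, 1.607, -0.034, 1.111, -0.067], 'joint_vel': [0.001, -0.0, -0.001, -0.001, -0.001, 0.002, -0.002], 'joint_efforts': [0.0, -94.987, 3.761, -46.353, 0.019, 0.01, 0.0], 'tool_pos': [0.152, -0.657, 0.231], 'orientation': [-3.14, 0.0, 0.227], 'wrist_force': [-0.503, -0.032, 0.651], 'torque': [-0.001, -0.016, 0.039], 'grasp_force': 0.0, 'width': 1.001}
top {'fov_y': 53.074, 'cx': 251.937, 'cy': 191.242, 'distortion': [-0.021, 0.0, 0.0, 0.0, 0.0], 'R': [[0.02, -1.0, 0.005], [-0.986, -0.02, -0.165], [0.165, -0.002, -0.986]], 't': [-0.005, 0.514, 1.048]}
side {'fov_y': 56.228, 'cx': 249.187, 'cy': 188.375, 'distortion': [-0.086, 0.0, 0.0, 0.0, 0.0], 'R': [[-0.882, -0.472, 0.017], [-0.319, 0.568, -0.759], [0.348, -0.674, -0.651]], 't': [0.438, 0.196, 1.199]}
```

View pics/top0.png

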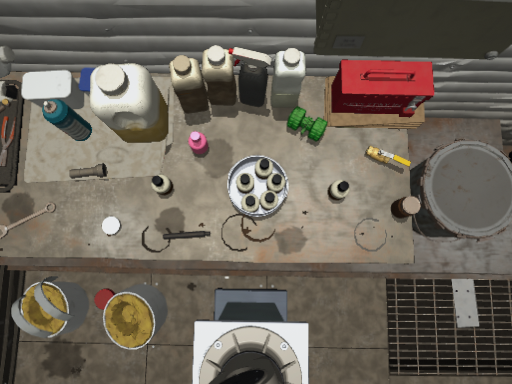

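View pics/side0.png

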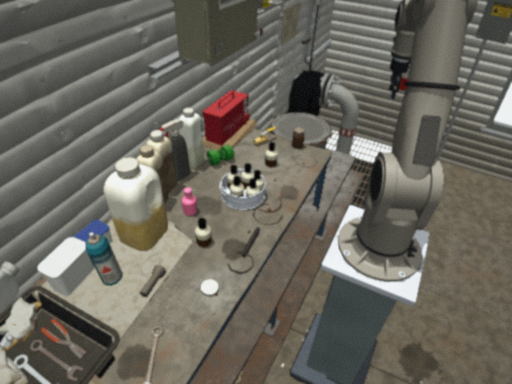

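Top view: the tin is at (257,186) with five dark caps at about (263,167), (246,183), (276,183), (250,204) and (268,199). Cream bottles with dark caps stand on the bench at (157,181) and (343,186). The look-alikes are the pink bottle (198,142) and the brown jar (405,206), and neither is wanted. I'll measure the caps now.

```bash
cat > h.py <<'E'
from bench import env,cams
import cv2,numpy as np
def K(m): 
    f=192/np.tan(np.radians(m["fov_y"]/2)); return np.array([[f,0,m["cx"]],[0,f,m["cy"]],[0,0,1.]])
def ray(n,uv,z):
    m=cams.camera_model(n);R=np.array(m["R"]);t=np.array(m["t"])
    p=cv2.undistortPoints(np.array(uv,float).reshape(-1,1,2),K(m),np.array(m["distortion"])).reshape(-1,2)
    d=np.c_[p,np.ones(len(p))]@R; c=-R.T@t
    return c+d*((z-c[2])/d[:,2])[:,None]
def proj(n,X):
    m=cams.camera_model(n)
    return cv2.projectPoints(np.array(X,float).reshape(-1,3),cv2.Rodrigues(np.array(m["R"]))[0],np.array(m["t"]),K(m),np.array(m["distortion"]))[0].reshape(-1,2)
def dark(n,im,z=.104,thr=70,a=(15,120)):
    g=im.max(2); nb,l,st,c=cv2.connectedComponentsWithStats((g<thr).astype(np.uint8))
    return [(c[i],st[i,2:5],ray(n,c[i],z)[0]) for i in range(1,nb) if a[0]<st[i,4]<a[1]]
E
python3 - <<'E'
from h import *
im=cams.camera("top")
for c,s,X in dark("top",im):
    if 130<c[0]<420 and 130<c[1]<240: print("top",c.round(1),s,X.round(4))
im2=cams.camera("side")
for c,s,X in dark("side",im2):
    if 170<c[0]<310 and 120<c[1]<260: print("side",c.round(1),s,X.round(4))
A=cv2.resize(im[145:230,140:365],None,fx=3.4,fy=3.4,interpolation=cv2.INTER_CUBIC)
B=cv2.resize(im2[130:255,180:315],None,fx=2.3,fy=2.3,interpolation=cv2.INTER_CUBIC)
o=np.zeros((A.shape[0]+B.shape[0],A.shape[1],3),np.uint8);o[:A.shape[0]]=A;o[A.shape[0]:,:B.shape[1]]=B
cv2.imwrite("pics/crop1.png",o[:,:,::-1]);print(o.shape)
E
```

```text
top [314.5 138.2] [14  8 33] [ 0.6546 -0.1628  0.104 ]
top [201.6 153.6] [15 10 44] [0.6047 0.1446 0.104 ]
top [264.1 164.2] [ 9 11 79] [ 0.5787 -0.0258  0.104 ]
top [261.5 176.5] [12  6 25] [ 0.5445 -0.0192  0.104 ]
top [244.6 179.2] [ 9 11 75] [0.5362 0.0262 0.104 ]
top [276.2 179.4] [ 9 11 78] [ 0.5373 -0.059   0.104 ]
top [157.2 180.7] [11 11 88] [0.5273 0.2607 0.104 ]
top [167.7 189.9] [16 15 69] [0.5027 0.2312 0.104 ]
top [342.8 186.2] [11 11 88] [ 0.5225 -0.2381  0.104 ]
top [332.2 194.9] [14 15 60] [ 0.4983 -0.2093  0.104 ]
top [245.2 190.8] [14  5 25] [0.5045 0.0237 0.104 ]
top [269.2 197.5] [ 9 10 73] [ 0.4877 -0.0407  0.104 ]
top [249.9 200.8] [ 9 10 72] [0.4779 0.0107 0.104 ]
top [246.2 216.5] [20 11 36] [0.4357 0.0196 0.104 ]
top [245.  233.3] [ 7  9 16] [0.3913 0.0218 0.104 ]
side [271.5 145.8] [ 6  9 43] [ 0.5148 -0.2225  0.104 ]
side [225.8 158.5] [14  7 50] [ 0.6312 -0.0558  0.104 ]
side [213.1 162.6] [13  7 52] [ 0.6595 -0.0091  0.104 ]
side [270.8 163. ] [11  8 64] [ 0.4666 -0.1153  0.104 ]
side [233.4 169.1] [ 6  9 48] [ 0.5715 -0.0117  0.104 ]
side [247.4 167.4] [ 6  8 44] [ 0.5313 -0.0469  0.104 ]
side [201.7 222.8] [ 8 11 72] [0.5203 0.276  0.104 ]
side [204.5 242.5] [15 11 99] [0.4677 0.3394 0.104 ]
(577, 765, 3)
```

View pics/crop1.png

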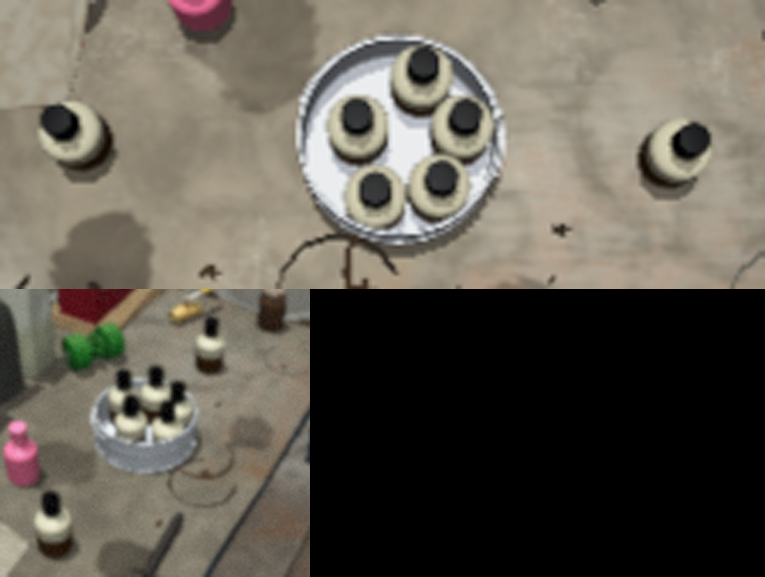

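The crop confirms both bench bottles (cream, black caps) at (157,181) and (343,186). In the tin, four are nested (top, right, bottom right, bottom left), and the left one at (245,179) stands loose: its gaps are 60 and 67 mm against 53 mm for the rest. Next I triangulate the caps and fit the tin's centre.

```bash
cat >> h.py <<'E'
def tri(u1,u2):
    P=[];
    for n,u in(("top",u1),("side",u2)):
        a,b=ray(n,u,0.)[0],ray(n,u,.2)[0]; P.append((a,(b-a)/np.linalg.norm(b-a)))
    (a,d),(b,e)=P; s=np.linalg.lstsq(np.c_[d,-e],b-a,rcond=None)[0]
    p,q=a+d*s[0],b+e*s[1]; return (p+q)/2,np.linalg.norm(p-q)
def go(p,yaw=None):
    """tool-frame shift & turn (deg) from present pose to world p,yaw(deg), half-turn reduced"""
    from scipy.spatial.transform import Rotation as Ro
    s=env.sense(); R=Ro.from_euler("xyz",s["orientation"])
    y0=np.degrees(s["orientation"][2]); yaw=y0 if yaw is None else yaw
    d=(yaw-y0+90)%180-90
    r=(R.inv()*Ro.from_euler("xyz",[180,0,y0+d],degrees=True)).as_rotvec(degrees=True)
    return R.inv().apply(np.array(p)-s["tool_pos"]).round(4),r.round(2)
E
python3 - <<'E'
from h import *
print("L",tri([157.2,180.7],[201.7,222.8]),"R",tri([342.8,186.2],[271.5,145.8]))
z=.0935
uv=np.array([[264.1,164.2],[276.2,179.4],[269.2,197.5],[249.9,200.8],[244.6,179.2]])
X=ray("top",uv,z)[:,:2]
from scipy.optimize import least_squares
f=least_squares(lambda p:np.hypot(*(X[:4]-p).T)-53.5e-3,[.53,-.01]);C=f.x
print("C53",C.round(4),(f.fun*1e3).round(1))
print("bench",ray("top",[[157.2,180.7],[342.8,186.2]],.0905).round(4))
for x in X: d=x-C; print(x.round(4),np.hypot(*d).round(4),np.degrees(np.arctan2(d[1],d[0])).round(1))
im=cams.camera("top");h=cv2.cvtColor(im,cv2.COLOR_RGB2HSV)
m=((h[...,1]<28)&(h[...,2]>150)).astype(np.uint8);m[:, :215]=0;m[:,300:]=0;m[:150]=0;m[225:]=0
cs=max(cv2.findContours(m,cv2.RETR_EXTERNAL,cv2.CHAIN_APPROX_NONE)[0],key=len);hl=cv2.convexHull(cs)[:,0].astype(float)
W=ray("top",hl,.062)[:,:2];g=least_squares(lambda p:np.hypot(*(W-p[:2]).T)-p[2],[.53,-.01,.08],loss="soft_l1",f_scale=.002)
print("rim",g.x.round(4),len(W),(g.fun*1e3).round(1))
E
```

```text
L (array([0.52967674, 0.26439564, 0.08885652]), np.float64(0.0008950764450572517)) R (array([ 0.52407302, -0.24187142,  0.08976523]), np.float64(0.002098892988067072))
C53 [ 0.5305 -0.0069] [ 0.7 -0.1  0.   0.6]
bench [[ 0.5298  0.2642  0.0905]
 [ 0.5249 -0.2414  0.0905]]
[ 0.5811 -0.0261] 0.0542 -20.7
[ 0.5394 -0.0596] 0.0534 -80.3
[ 0.4893 -0.0411] 0.0535 -140.2
[0.4793 0.0107] 0.0541 161.0
[0.5382 0.0263] 0.0341 76.9
rim [ 0.5324 -0.0083  0.0853] 33 [ 3.3  2.9  2.2 -1.4 -1.  -0.8 -0.8 -0.9 -0.7 -0.4 -0.4 -0.5  0.6  1.5
  0.2 -0.5 -0.5  1.7  1.5  0.7  0.6 -0.4 -0.2 -0.2 -0.4 -1.  -1.3 -1.1
 -0.9 -1.2  0.1  1.5  2. ]
```

```bash
python3 -c "
from h import *
print(go([.5382,.0263,.2],40))"
```

```text
(array([ 0.5303, -0.5794,  0.0313]), array([-4.000e-02, -1.000e-02, -2.701e+01]))
```

```bash
python3 -m crank '[[[0.03,-0.033,0],[0,0,-4],0.045],[[0.07,-0.076,0],[0,0,-8],0.045],[[0.11,-0.12,0],[0,0,-12],0.045],[[0.14,-0.153,0],[0,0,-16],0.045],[[0.17,-0.186,0],[0,0,-20],0.045],[[0.2,-0.218,0],[0,0,-24],0.045],[[0.23,-0.251,0],[0,0,-27],0.045],[[0.26,-0.284,0],[0,0,-27],0.045],[[0.29,-0.317,0],[0,0,-27],0.045],[[0.32,-0.35,0],[0,0,-27],0.045]]'; python3 -c "
from h import *
s=env.sense();print(s['qpos'],s['width'],go([.5382,.0263,.2],40))"
```

```text
time: 1.25
tool_pos: [0.3854, -0.2431, 0.2316]
orientation: [3.141, -0.0, 0.698]
wrist_force: [1.0, -1.7, 0.1]
width: 0.532
grasp_force: 0.0
[ 0.70754333  0.07924149 -0.29954185  2.06151954  0.02792468  1.00396792
 -0.4791254 ] 0.5321424905602103 (array([ 0.2901, -0.1083,  0.0315]), array([ 0.03, -0.  , -0.02]))
```

```bash
python3 -m crank '[[[0.045,-0.017,0],[0,0,0],0.045],[[0.09,-0.034,0],[0,0,0],0.045],[[0.135,-0.05,0.01],[0,0,0],0.045],[[0.18,-0.067,0.02],[0,0,0],0.045],[[0.225,-0.084,0.03],[0,0,0],0.045],[[0.265,-0.1,0.03],[0,0,0],0.045],[[0.29,-0.108,0.03],[0,0,0],0.045],[[0.29,-0.108,0.03],[0,0,0],0.045],[[0.29,-0.108,0.03],[0,0,0],0.045]]'; python3 -c "
from h import *
s=env.sense();print(s['qpos'],s['width'],go([.5382,.0263,.077],40))"
```

```text
time: 2.15
tool_pos: [0.5376, 0.0248, 0.201]
orientation: [-3.141, 0.0, 0.699]
wrist_force: [-0.3, -0.3, 0.3]
width: 0.528
grasp_force: 0.0
[ 0.27530971  0.27692878 -0.51739323  1.91824526  0.16235136  0.98783373
 -1.18727364] 0.5283911066723658 (array([ 0.0015, -0.0007,  0.124 ]), array([-0.03,  0.02,  0.05]))
```

```bash
python3 -m crank '[[[0.001,-0.001,0.03],[0,0,0],0.045],[[0.001,-0.001,0.06],[0,0,0],0.045],[[0.001,-0.001,0.085],[0,0,0],0.045],[[0.001,-0.001,0.105],[0,0,0],0.045],[[0.001,-0.001,0.122],[0,0,0],0.045],[[0.001,-0.001,0.122],[0,0,0],0.045],[[0.001,-0.001,0.122],[0,0,0],0.045]]'; python3 -c "
from h import *
im=cams.camera('side')[120:210,170:300];im2=cams.camera('top')[130:220,195:325]
cv2.imwrite('pics/g1.png',cv2.resize(np.hstack([im,im2]),None,fx=3,fy=3,interpolation=2)[:,:,::-1])"
```

```text
time: 2.85
tool_pos: [0.5376, 0.025, 0.0798]
orientation: [3.142, 0.0, 0.697]
wrist_force: [-0.8, 0.3, -0.5]
width: 0.529
grasp_force: 0.0
```

View pics/g1.png

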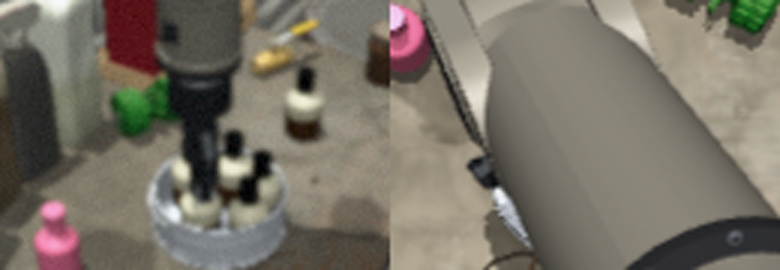

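The fingers stand round the loose bottle's cap at (205,175) in the side crop, clear of the neighbouring caps. I'll close the grip.

```bash
python3 -m crank '[[[0,0,0],[0,0,0],0.01],[[0,0,0],[0,0,0],0.01],[[0,0,0],[0,0,0],0.01],[[0,0,0],[0,0,0],0.01],[[0,0,0],[0,0,0],0.01],[[0,0,0],[0,0,0],0.01]]'; python3 -c "
from h import *
for i in range(3): print(env.sense()['tool_pos'])
print(go([.5203,.0455,.088],40))"
```

```text
time: 3.55
tool_pos: [0.5385, 0.0257, 0.0804]
orientation: [3.14, -0.001, 0.698]
wrist_force: [-1.7, -1.2, 9.1]
width: 0.288
grasp_force: 58.4
[0.53846327 0.02572465 0.08043982]
[0.53846327 0.02572465 0.08043982]
[0.53846327 0.02572465 0.08043982]
(array([-0.0012, -0.0268, -0.0076]), array([ 0.07, -0.07, -0.02]))
```

```bash
python3 -m crank '[[[0,0,-0.004],[0,0,0],0.01],[[0,0,-0.008],[0,0,0],0.01],[[0,0,-0.01],[0,0,0],0.01],[[0,-0.008,-0.01],[0,0,0],0.01],[[0,-0.016,-0.01],[0,0,0],0.01],[[0,-0.022,-0.01],[0,0,0],0.01],[[0,-0.026,-0.01],[0,0,0],0.01],[[0,-0.026,-0.01],[0,0,0],0.01],[[0,-0.026,-0.01],[0,0,0],0.01]]'
```

```text
time: 4.45
tool_pos: [0.521, 0.0459, 0.0893]
orientation: [-3.141, 0.0, 0.698]
wrist_force: [-0.2, -0.0, -0.8]
width: 0.281
grasp_force: 59.1
```

```bash
python3 -m crank '[[[0,0,0.003],[0,0,0],0.01],[[0,0,0.006],[0,0,0],0.01],[[0,0,0.008],[0,0,0],0.01],[[0,0,0.009],[0,0,0],0.01],[[0,0,0.0095],[0,0,0],0.01],[[0,0,0.0095],[0,0,0],0.01],[[0,0,0.0095],[0,0,0],0.01]]'
```

```text
time: 5.15
tool_pos: [0.5214, 0.0458, 0.0804]
orientation: [3.141, -0.0, 0.698]
wrist_force: [-4.8, -2.5, 14.5]
width: 0.28
grasp_force: 60.9
```

```bash
python3 -m crank '[[[0,0,-0.0005],[0,0,0],0.026],[[0,0,-0.0005],[0,0,0],0.032],[[0,0,-0.0005],[0,0,0],0.04],[[0,0,-0.0005],[0,0,0],0.04],[[0,0,-0.0005],[0,0,0],0.04]]'; python3 -m crank '[[[0,0,-0.02],[0,0,0],0.04],[[0,0,-0.05],[0,0,0],0.04],[[0,0,-0.09],[0,0,0],0.045],[[0,0,-0.12],[0,0,0],0.045],[[0,0,-0.12],[0,0,0],0.045]]'; python3 -c "
from h import *
im=cams.camera('side')[120:210,170:300];im2=cams.camera('top')[130:220,195:325]
cv2.imwrite('pics/g2.png',cv2.resize(np.hstack([im,im2]),None,fx=3,fy=3,interpolation=2)[:,:,::-1])
print(go([.5249,-.2414,.2],40))"
```

```text
time: 5.65
tool_pos: [0.5211, 0.0457, 0.0803]
orientation: [-3.141, -0.0, 0.698]
wrist_force: [-0.0, 0.3, -0.4]
width: 0.467
grasp_force: 0.0
time: 6.15
tool_pos: [0.523, 0.0461, 0.2042]
orientation: [3.138, -0.005, 0.698]
wrist_force: [0.4, 0.2, -0.3]
width: 0.53
grasp_force: 0.0
(array([-0.1816,  0.2223,  0.0007]), array([ 0.05, -0.05, -0.02]))
```

View pics/g2.png

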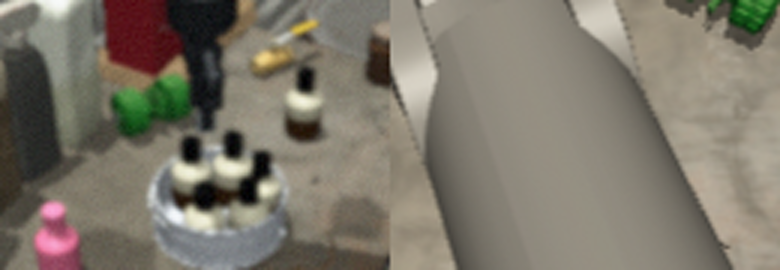

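All five stand upright, the moved one now being at (205,205) of the crop. Now the right bench bottle.

```bash
python3 -m crank '[[[-0.027,0.033,0],[0,0,0],0.05],[[-0.054,0.066,0],[0,0,0],0.05],[[-0.081,0.099,0],[0,0,0],0.05],[[-0.108,0.132,0],[0,0,0],0.05],[[-0.135,0.165,0],[0,0,0],0.05],[[-0.16,0.196,0],[0,0,0],0.05],[[-0.1815,0.222,0],[0,0,0],0.05],[[-0.1815,0.222,0],[0,0,0],0.05],[[-0.1815,0.222,0],[0,0,0],0.05],[[-0.1815,0.222,0],[0,0,0],0.05]]'
python3 - <<'E'
from h import *
im=cams.camera("top")
for c,s,X in dark("top",im,.0935):
    if 225<c[0]<420 and 130<c[1]<240 and s[2]>55: d=X[:2]-[.5305,-.0069];print(c.round(1),s,X.round(4),np.hypot(*d).round(4),np.degrees(np.arctan2(d[1],d[0])).round(1))
print(go([.5249,-.2414,.0755],40))
E
```

```text
time: 7.25
tool_pos: [0.5245, -0.2397, 0.1995]
orientation: [-3.14, 0.0, 0.699]
wrist_force: [0.0, 0.4, 0.6]
width: 0.586
grasp_force: 0.0
[263.6 164. ] [ 8 12 77] [ 0.5816 -0.0246  0.0935] 0.0541 -19.1
[276.1 179.5] [ 9 11 77] [ 0.5391 -0.0592  0.0935] 0.053 -80.7
[237.1 185.4] [ 9 11 75] [0.5208 0.0462 0.0935] 0.054 100.4
[342.1 187.5] [11 12 68] [ 0.5209 -0.2386  0.0935] 0.2319 -92.4
[269.2 197.6] [ 9 10 73] [ 0.489  -0.0412  0.0935] 0.0539 -140.4
[249.6 200.7] [ 9 10 74] [0.4794 0.0114 0.0935] 0.0543 160.2
(array([-0.001 ,  0.0017,  0.1242]), array([-0.06,  0.01,  0.09]))
```

The loose bottle is now in its slot: 54.0 mm from the middle at 100.4°. Descending on the right bottle.

```bash
python3 -m crank '[[[-0.001,0.001,0.03],[0,0,0],0.05],[[-0.001,0.001,0.06],[0,0,0],0.05],[[-0.001,0.001,0.09],[0,0,0],0.05],[[-0.001,0.001,0.11],[0,0,0],0.05],[[-0.001,0.001,0.122],[0,0,0],0.05],[[-0.001,0.001,0.122],[0,0,0],0.05],[[-0.001,0.001,0.122],[0,0,0],0.01],[[-0.001,0.001,0.122],[0,0,0],0.01],[[-0.001,0.001,0.122],[0,0,0],0.01],[[-0.001,0.001,0.122],[0,0,0],0.01]]'; python3 -m crank '[[[0,0,0],[0,0,0],0.01],[[0,0,0],[0,0,0],0.01]]'
```

```text
time: 8.3
tool_pos: [0.5253, -0.2424, 0.0797]
orientation: [3.14, -0.001, 0.698]
wrist_force: [-0.9, 1.9, 8.6]
width: 0.283
grasp_force: 58.7
time: 8.5
tool_pos: [0.5253, -0.2425, 0.0797]
orientation: [3.14, -0.001, 0.698]
wrist_force: [-1.6, 1.8, 7.1]
width: 0.28
grasp_force: 58.7
```

```bash
python3 -m crank '[[[0,0,-0.01],[0,0,0],0.01],[[0,0,-0.03],[0,0,0],0.01],[[0,0,-0.06],[0,0,0],0.01],[[0,0,-0.095],[0,0,0],0.01],[[0,0,-0.125],[0,0,0],0.01],[[0.02,-0.017,-0.14],[0,0,0],0.01],[[0.05,-0.042,-0.14],[0,0,0],0.01],[[0.08,-0.068,-0.14],[0,0,0],0.01],[[0.11,-0.093,-0.14],[0,0,0],0.01],[[0.14,-0.118,-0.14],[0,0,0],0.01]]'; python3 -m crank '[[[0.025,-0.021,0],[0,0,0],0.01],[[0.045,-0.039,0],[0,0,0],0.01],[[0.06,-0.05,0],[0,0,0],0.01],[[0.069,-0.058,0],[0,0,0],0.01],[[0.069,-0.058,0],[0,0,0],0.01],[[0.069,-0.058,0],[0,0,0],0.01],[[0.069,-0.058,0],[0,0,0],0.01]]'
python3 - <<'E'
from h import *
s=env.sense();print(s['qpos'].round(2) if hasattr(s['qpos'],'round') else s['qpos'],go([.5719,.0278,.083],40))
E
```

```text
time: 9.5
tool_pos: [0.556, -0.0606, 0.2196]
orientation: [3.14, -0.001, 0.698]
wrist_force: [1.1, -0.5, -1.7]
width: 0.286
grasp_force: 59.2
time: 10.2
tool_pos: [0.5715, 0.0253, 0.2184]
orientation: [3.141, 0.0, 0.696]
wrist_force: [-0.3, 0.2, -1.6]
width: 0.28
grasp_force: 59.2
[ 0.26  0.31 -0.51  1.83  0.17  1.04 -1.19] (array([ 0.002 , -0.0017,  0.1354]), array([ 0.02,  0.02, -0.1 ]))
```

```bash
python3 -m crank '[[[0.001,-0.001,0.02],[0,0,0],0.01],[[0.001,-0.001,0.04],[0,0,0],0.01],[[0.001,-0.001,0.06],[0,0,0],0.01],[[0.001,-0.001,0.065],[0,0,0],0.01],[[0.001,-0.001,0.065],[0,0,0],0.01],[[0.001,-0.001,0.065],[0,0,0],0.01]]'
python3 - <<'E'
from h import *
im=cams.camera("side")
cv2.imwrite('pics/g3.png',cv2.resize(im[100:220,160:320],None,fx=4,fy=4,interpolation=2)[:,:,::-1])
print(go([.5719,.0278,.083],40))
for c,s,X in dark("side",im,.0935):
    if 200<c[0]<290 and 100<c[1]<200: print(c.round(1),s,X.round(4))
print(proj("side",[[.5719,.0278,.073],[.5719,.0278,.129],[.5305,-.0069,.003],[.5719,.0278,.003]]).round(1))
E
```

```text
time: 10.8
tool_pos: [0.5722, 0.0279, 0.1542]
orientation: [3.141, -0.001, 0.697]
wrist_force: [0.6, 0.3, -0.6]
width: 0.283
grasp_force: 59.1
(array([-0.0005, -0.0002,  0.0714]), array([ 0.05, -0.06, -0.03]))
[238.6 106.6] [ 9 17 60] [ 0.8054 -0.4655  0.0935]
[215.2 106.7] [ 6 13 61] [ 0.9031 -0.4081  0.0935]
[212.4 162.6] [12  7 41] [ 0.6699 -0.0196  0.0935]
[247.4 167.8] [ 6  9 44] [ 0.5363 -0.0565  0.0935]
[287.9 198.1] [16  4 32] [0.3331 0.0257 0.0935]
[[228.1 181.4]
 [227.7 169.4]
 [242.3 193.8]
 [228.5 195.5]]
```

View pics/g3.png

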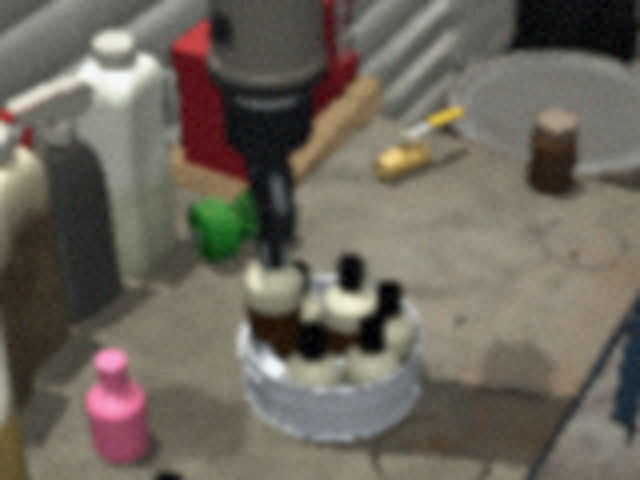

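The held bottle, seen at (275,300) in the crop, hangs upright over the free slot and lines up with the projected position. Lowering.

```bash
python3 -m crank '[[[0,0,0.01],[0,0,0],0.01],[[0,0,0.018],[0,0,0],0.01],[[0,0,0.026],[0,0,0],0.01],[[0,0,0.034],[0,0,0],0.01],[[0,0,0.042],[0,0,0],0.01],[[0,0,0.05],[0,0,0],0.01],[[0,0,0.05],[0,0,0],0.01]]'
```

```text
time: 11.55
tool_pos: [0.5711, 0.0281, 0.1021]
orientation: [-3.141, 0.001, 0.698]
wrist_force: [0.7, -0.3, -2.9]
width: 0.28
grasp_force: 59.0
```

```bash
python3 -m crank '[[[0,0,0.006],[0,0,0],0.01],[[0,0,0.012],[0,0,0],0.01],[[0,0,0.016],[0,0,0],0.01],[[0,0,0.018],[0,0,0],0.01],[[0,0,0.019],[0,0,0],0.01],[[0,0,0.019],[0,0,0],0.01]]'
```

```text
time: 12.15
tool_pos: [0.5717, 0.0282, 0.0843]
orientation: [-3.142, -0.0, 0.698]
wrist_force: [-0.3, -0.5, -1.3]
width: 0.283
grasp_force: 59.0
```

```bash
python3 -m crank '[[[0,0,0.001],[0,0,0],0.01],[[0,0,0.002],[0,0,0],0.01],[[0,0,0.002],[0,0,0],0.01]]'
```

```text
time: 12.45
tool_pos: [0.572, 0.0283, 0.0827]
orientation: [3.141, -0.001, 0.698]
wrist_force: [-1.3, 1.1, 3.6]
width: 0.285
grasp_force: 59.8
```

Light floor contact at the expected height. Release, rise, and go to the left bottle.

```bash
python3 -m crank '[[[0,0,0],[0,0,0],0.026],[[0,0,0],[0,0,0],0.032],[[0,0,0],[0,0,0],0.04],[[0,0,0],[0,0,0],0.04],[[0,0,-0.01],[0,0,0],0.04],[[0,0,-0.03],[0,0,0],0.04],[[0,0,-0.06],[0,0,0],0.04],[[0,0,-0.1],[0,0,0],0.045],[[0,0,-0.12],[0,0,0],0.05]]'; python3 -c "
from h import *
print(go([.5298,.2643,.2],40))"
```

```text
time: 13.35
tool_pos: [0.5726, 0.0286, 0.2062]
orientation: [3.14, -0.003, 0.698]
wrist_force: [0.3, 0.6, -0.1]
width: 0.586
grasp_force: 0.0
(array([ 0.1187, -0.2081,  0.0061]), array([ 0.11, -0.16,  0.01]))
```

```bash
python3 -m crank '[[[0.018,-0.031,0],[0,0,0],0.05],[[0.036,-0.062,0],[0,0,0],0.05],[[0.055,-0.096,0],[0,0,0],0.05],[[0.074,-0.13,0],[0,0,0],0.05],[[0.093,-0.163,0],[0,0,0],0.05],[[0.11,-0.193,0],[0,0,0],0.05],[[0.119,-0.208,0],[0,0,0],0.05],[[0.119,-0.208,0],[0,0,0],0.05],[[0.119,-0.208,0],[0,0,0],0.05],[[0.119,-0.208,0],[0,0,0],0.05]]'
python3 - <<'E'
from h import *
im=cams.camera("top")
for c,s,X in dark("top",im,.0935):
    if 130<c[0]<320 and 130<c[1]<240 and s[2]>55: d=X[:2]-[.5305,-.0069];print(c.round(1),s,X.round(4),np.hypot(*d).round(4),np.degrees(np.arctan2(d[1],d[0])).round(1))
s=env.sense();print(s['qpos'],go([.5298,.2643,.0777],40))
E
```

```text
time: 14.35
tool_pos: [0.5296, 0.2628, 0.2026]
orientation: [3.141, 0.0, 0.697]
wrist_force: [1.0, -1.1, -0.8]
width: 0.586
grasp_force: 0.0
[263.6 164. ] [ 8 12 77] [ 0.5816 -0.0246  0.0935] 0.0541 -19.1
[244.  167.4] [ 9 10 77] [0.5709 0.0288 0.0935] 0.0539 41.5
[276.1 179.5] [ 9 11 77] [ 0.5391 -0.0592  0.0935] 0.053 -80.7
[237.  185.5] [ 9 10 76] [0.5204 0.0465 0.0935] 0.0543 100.7
[269.2 197.6] [ 9 10 73] [ 0.489  -0.0412  0.0935] 0.0539 -140.4
[249.6 200.7] [ 9 10 74] [0.4794 0.0114 0.0935] 0.0543 160.2
[-0.10110563  0.37524344 -0.58702315  1.79889687  0.23841931  1.03849291
 -1.65252066] (array([ 0.0011, -0.0012,  0.1248]), array([ 0.03,  0.01, -0.1 ]))
```

The ring of six is regular at 53–54 mm, and its mean puts the middle at (0.530, -0.0065). Grasping the last bottle.

```bash
python3 -m crank '[[[0.001,-0.001,0.03],[0,0,0],0.05],[[0.001,-0.001,0.06],[0,0,0],0.05],[[0.001,-0.001,0.09],[0,0,0],0.05],[[0.001,-0.001,0.11],[0,0,0],0.05],[[0.001,-0.001,0.1235],[0,0,0],0.05],[[0.001,-0.001,0.1235],[0,0,0],0.05],[[0.001,-0.001,0.1235],[0,0,0],0.01],[[0.001,-0.001,0.1235],[0,0,0],0.01],[[0.001,-0.001,0.1235],[0,0,0],0.01],[[0.001,-0.001,0.1235],[0,0,0],0.01]]'; python3 -m crank '[[[0,0,0],[0,0,0],0.01],[[0,0,0],[0,0,0],0.01],[[0,0,0],[0,0,0],0.01]]'
```

```text
time: 15.4
tool_pos: [0.5302, 0.2656, 0.0802]
orientation: [3.141, -0.002, 0.698]
wrist_force: [0.3, -1.6, 7.6]
width: 0.284
grasp_force: 58.9
time: 15.7
tool_pos: [0.5302, 0.2657, 0.0802]
orientation: [3.141, -0.002, 0.698]
wrist_force: [0.3, -1.6, 6.3]
width: 0.279
grasp_force: 58.9
```

```bash
python3 -m crank '[[[0,0,-0.01],[0,0,0],0.01],[[0,0,-0.03],[0,0,0],0.01],[[0,0,-0.06],[0,0,0],0.01],[[0,0,-0.095],[0,0,0],0.01],[[0,0,-0.125],[0,0,0],0.01],[[-0.015,0.018,-0.14],[0,0,0],0.01],[[-0.04,0.048,-0.14],[0,0,0],0.01],[[-0.065,0.077,-0.14],[0,0,0],0.01],[[-0.09,0.107,-0.14],[0,0,0],0.01],[[-0.115,0.137,-0.14],[0,0,0],0.01]]'; python3 -m crank '[[[-0.022,0.026,0],[0,0,0],0.01],[[-0.04,0.048,0],[0,0,0],0.01],[[-0.053,0.063,0],[0,0,0],0.01],[[-0.06,0.0715,0],[0,0,0],0.01],[[-0.06,0.0715,0],[0,0,0],0.01],[[-0.06,0.0715,0],[0,0,0],0.01],[[-0.06,0.0715,0],[0,0,0],0.01],[[-0.06,0.0715,0],[0,0,0],0.01]]'
python3 - <<'E'
from h import *
print(go([.5305,-.006,.083],40))
E
```

```text
time: 16.7
tool_pos: [0.5289, 0.0852, 0.2198]
orientation: [3.141, -0.001, 0.698]
wrist_force: [1.0, 0.5, -1.4]
width: 0.282
grasp_force: 58.9
time: 17.5
tool_pos: [0.5292, -0.0056, 0.2189]
orientation: [-3.141, -0.0, 0.7]
wrist_force: [-0.5, -0.3, -1.4]
width: 0.282
grasp_force: 59.0
(array([0.0007, 0.0011, 0.1359]), array([-0.01, -0.01,  0.08]))
```

```bash
python3 -m crank '[[[0.0005,0.001,0.02],[0,0,0],0.01],[[0.0005,0.001,0.04],[0,0,0],0.01],[[0.0005,0.001,0.055],[0,0,0],0.01],[[0.0005,0.001,0.06],[0,0,0],0.01],[[0.0005,0.001,0.06],[0,0,0],0.01],[[0.0005,0.001,0.06],[0,0,0],0.01]]'
python3 - <<'E'
from h import *
im=cams.camera("side")
cv2.imwrite('pics/g4.png',cv2.resize(im[120:220,185:295],None,fx=6,fy=6,interpolation=2)[:,:,::-1])
print(go([.5305,-.006,.083],40))
z=env.sense()["tool_pos"][2]-.080
print(((proj("side",[[.5303,-.0063,z],[.5303,-.0063,z+.056]])-[185,120])*6).round(0))
E
```

```text
time: 18.1
tool_pos: [0.5307, -0.007, 0.1594]
orientation: [3.141, -0.001, 0.698]
wrist_force: [-0.5, 0.4, -1.7]
width: 0.284
grasp_force: 59.0
(array([ 0.0004, -0.001 ,  0.0766]), array([ 0.04, -0.05, -0.  ]))
[[344. 351.]
 [345. 279.]]
```

View pics/g4.png

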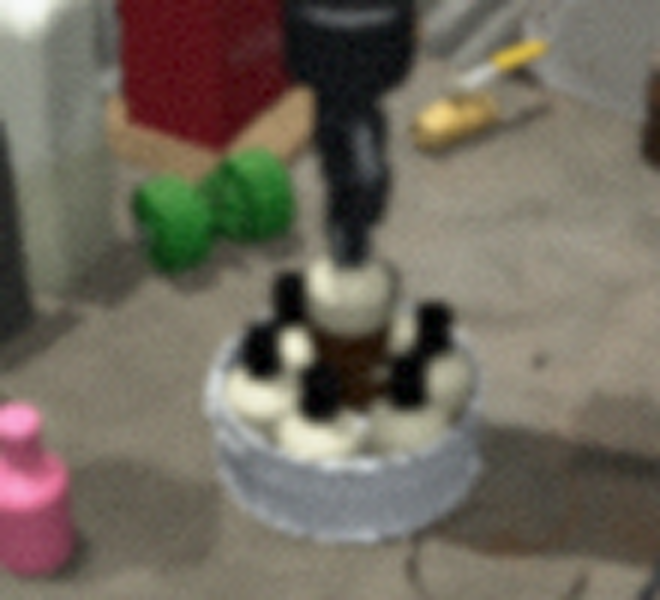

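The held bottle at (348,300) of the crop hangs upright over the middle, within half a pixel of the prediction. Lowering with force checks.

```bash
python3 -m crank '[[[0,-0.0005,0.008],[0,0,0],0.01],[[0,-0.0005,0.014],[0,0,0],0.01],[[0,-0.0005,0.02],[0,0,0],0.01],[[0,-0.0005,0.025],[0,0,0],0.01],[[0,-0.0005,0.03],[0,0,0],0.01],[[0,-0.0005,0.034],[0,0,0],0.01],[[0,-0.0005,0.034],[0,0,0],0.01]]'
```

```text
time: 18.85
tool_pos: [0.5297, -0.0068, 0.1243]
orientation: [-3.141, 0.0, 0.698]
wrist_force: [0.6, 0.6, -1.2]
width: 0.28
grasp_force: 58.9
```

```bash
python3 -m crank '[[[0,0,0.006],[0,0,0],0.01],[[0,0,0.012],[0,0,0],0.01],[[0,0,0.018],[0,0,0],0.01],[[0,0,0.024],[0,0,0],0.01],[[0,0,0.029],[0,0,0],0.01],[[0,0,0.034],[0,0,0],0.01],[[0,0,0.038],[0,0,0],0.01],[[0,0,0.038],[0,0,0],0.01]]'
```

```text
time: 19.65
tool_pos: [0.5297, -0.0068, 0.0863]
orientation: [-3.141, 0.0, 0.698]
wrist_force: [0.7, 1.2, -1.7]
width: 0.282
grasp_force: 59.0
```

```bash
python3 -m crank '[[[0,0,0.001],[0,0,0],0.01],[[0,0,0.002],[0,0,0],0.01],[[0,0,0.003],[0,0,0],0.01],[[0,0,0.0035],[0,0,0],0.01],[[0,0,0.0035],[0,0,0],0.01]]'
```

```text
time: 20.15
tool_pos: [0.5299, -0.0068, 0.0834]
orientation: [-3.142, -0.0, 0.698]
wrist_force: [-0.6, 0.5, -1.8]
width: 0.28
grasp_force: 59.0
```

```bash
python3 -m crank '[[[0,0,0.0005],[0,0,0],0.01],[[0,0,0.001],[0,0,0],0.01],[[0,0,0.001],[0,0,0],0.01]]'
```

```text
time: 20.45
tool_pos: [0.5305, -0.0069, 0.0831]
orientation: [3.141, -0.001, 0.698]
wrist_force: [-1.3, -1.5, 10.9]
width: 0.285
grasp_force: 60.4
```

Floor contact. Release, rise, and move aside so I can check.

```bash
python3 -m crank '[[[0,0,0],[0,0,0],0.026],[[0,0,0],[0,0,0],0.032],[[0,0,0],[0,0,0],0.04],[[0,0,0],[0,0,0],0.04],[[0,0,-0.01],[0,0,0],0.04],[[0,0,-0.03],[0,0,0],0.04],[[0,0,-0.06],[0,0,0],0.04],[[0,0,-0.1],[0,0,0],0.04],[[0,0,-0.13],[0,0,0],0.04],[[0,0,-0.15],[0,0,0],0.04]]'; python3 -m crank '[[[-0.02,0.025,0],[0,0,0],0.04],[[-0.05,0.06,0],[0,0,0],0.04],[[-0.08,0.095,0],[0,0,0],0.04],[[-0.11,0.13,0],[0,0,0],0.04],[[-0.13,0.155,0],[0,0,0],0.04],[[-0.13,0.155,0],[0,0,0],0.04],[[-0.13,0.155,0],[0,0,0],0.04]]';python3 - <<'E'
from h import *
im=cams.camera("top");im2=cams.camera("side")
for c,s,X in dark("top",im,.0935):
    if 130<c[0]<290 and 130<c[1]<240 and s[2]>55: d=X[:2]-[.5301,-.0064];print(c.round(1),s,X.round(4),np.hypot(*d).round(4),np.degrees(np.arctan2(d[1],d[0])).round(1))
o=np.hstack([cv2.resize(i,(400,400),interpolation=2) for i in(im[145:225,215:295],im2[140:220,200:280])])
cv2.imwrite('pics/end.png',o[:,:,::-1])
E
```

```text
time: 21.45
tool_pos: [0.5305, -0.0066, 0.2355]
orientation: [3.14, -0.002, 0.698]
wrist_force: [-0.4, -0.0, -0.9]
width: 0.469
grasp_force: 0.0
time: 22.15
tool_pos: [0.5298, -0.2094, 0.2327]
orientation: [-3.141, -0.0, 0.697]
wrist_force: [-0.3, 0.7, -0.7]
width: 0.465
grasp_force: 0.0
[263.6 163.9] [ 8 12 78] [ 0.5818 -0.0247  0.0935] 0.0548 -19.5
[244.  167.4] [ 9 11 78] [0.5711 0.0288 0.0935] 0.054 40.6
[276.1 179.5] [ 9 11 77] [ 0.5391 -0.0592  0.0935] 0.0536 -80.4
[257.1 182.6] [ 9 10 75] [ 0.5296 -0.0079  0.0935] 0.0016 -107.5
[237.  185.4] [ 9 11 77] [0.5206 0.0465 0.0935] 0.0537 100.2
[269.3 197.6] [ 9 10 74] [ 0.4891 -0.0414  0.0935] 0.0539 -139.5
[249.6 200.8] [ 9 11 75] [0.4792 0.0114 0.0935] 0.0539 160.7
```

View pics/end.png

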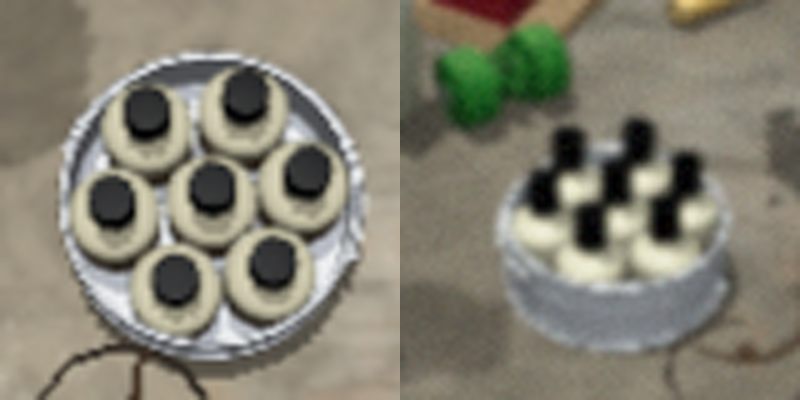

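The picture shows all seven upright and level, one in the middle at (212,188) of the top crop and six close round it, with the tin unmoved. Handing in.

```bash
python3 -c "
from bench import env
print(env.hand_in())"
```

```text
the job is handed in; nothing more can be done
None
```

All seven bottles stand upright on the tin's floor, one in the middle and six round it, with the tin where it was and no bystander touched; I handed the job in at about 22 s.

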